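Close the cassette jig to its gauge mark

ROBOT

A 6-joint arm with a two-finger parallel gripper is mounted at the origin on the work surface. World frame = base frame: x ahead of the robot, y to its left, z up, the work surface at z = 0. Lengths are in m, angles in rad, forces in N, time in s.
With the tool pointing down it reaches from about 0.375 to 0.9 m from the base axis. Payload 3.1 kg.
Tool frame: the origin (TCP) lies at the very end of the fingers, on their centre line; the grasp point (between the pads) lies 19 mm behind it (manip.pinch_z is the distance from the TCP to the grasp point, in m); z points along the fingers, y is the direction in which the jaws open and shut (so a half turn about z gives the same grasp; the last joint's range is limited). The gripper opens to 85 mm and grips with 20 to 120 N. Pads are 22 mm wide; open, the fingers measure 114 mm over their backs; the gripper's body (76 mm by 85 mm) begins 54 mm behind the grasp point. The pads swing forward as they close: fully open they stand 13 mm farther back than shut.
Start: joints at [-1.369, 0.527, 1.433, -0, 1.181, -0.178], TCP at [0.232, -0.58, 0.231] pointing down, gripper open.
Joint ranges: [-3.08, 3.08], [-0.75, 2.2], [0.22, 2.44], [-1.43, 4.57], [0, 2.65], [-2.85, 2.85]. Speed limits (rad/s): [2.79, 2.79, 3.14, 3.14, 3.14, 3.14].

INTERFACE

Orientations are given as a unit quaternion [x, y, z, w].
In Python, from station import manip gives the robot as it stands.
- The arm moves only by the tool drive_tool, never from a script. Its argument "increments" is a list of rows, each a list of 7 numbers: the closure in counts, from 0 (fully open) to 255 (shut), then the shift along the tool's x, y, z in cm, then the turn, a rotation vector about the tool's x, y, z in rad. A call has 1 to 20 rows; each row is the pose to reach, as a shift and turn from the pose commanded when the call began, along the tool's axes at that moment; what a row does not reach only later rows make up. A row lasts 1/10 s, in which the tool goes at most 50 mm and 8.59 degrees, less where a joint would pass 70% of its speed; a pose out of reach is approached as far as the arm can. A call with a gripper value outside its range is refused whole. The fingers move at their own pace and stop on an object; "force" is the grip in N (left out, the last holds). Time passes only in rows, so rows that repeat a pose let the fingers close. It gives the time, the measured TCP pose, the force and the opening at its end, in the units of the state.
- manip.sense(): the state, without advancing time (a new reading comes with each control period).
- manip.snapshot(name): name is "side" or "top"; returns the picture (480x640x3 uint8, red, green, blue); there is no depth.
- manip.camera_model(name): a dict with "mtx" (3x3 intrinsics, pixels), "cam_to_world" (4x4, takes a point from camera to world coordinates). Camera axes: x right, y down, z forward; pixel columns grow to the right and rows downward; lengths in m; the calibration is good to about 2 mm. A picture is of the moment at which its call begins. camera_model takes no time and is no camera call.
- manip.sign_off(): hands the job in, once; it reports no verdict.
The state is a dict: "t": time; "q": joint angles; "qd": joint speeds; "tau": joint torques, N m; "tcp_pos": TCP position; "tool_rot": TCP orientation; "force": force on the tool from outside, world axes, zero at the start; "ft_torque": the same for the moment, N m; "finger_gap": opening from 0.0 (shut) to 1.0 (fully open).
Only numpy, scipy, OpenCV 4.12 (cv2) and the standard library are available. Lean on these libraries where they do the work, as an engineer would, in place of code of your own. Each camera call takes 0.05 s, during which the arm holds its last target. There are 200 camera calls.

TASK

On the cassette jig, roll the knurled wheel under a fingertip, in the direction of the blue arrows, until the gap between the jaws has closed so far that the jaw's black pointer stands on the red gauge mark; do not run it past the mark. Press the wheel only gently, move the jaw by the wheel alone without gripping or pushing it, then take the finger away. Leave the cassette, the red mark and everything else on the bench where they are; nothing is to be picked up.

Things in the scene. Friction and masses are not known exactly. Their poses are not given: they have to be found in the camera images.
- jig: Cassette jig with a dark grey base plate, fixed. Origin on the bench; x along the blue arrows, y along the wheel's axle, z up. Base plate 130 (x) by 302 mm (y), 14 mm thick, from y = +85 to -217 mm. Fixed jaw's face at y = -170 mm. The wheel's middle stands at x = 0 and y = 0 to -8 mm at the start. An end plate 70 mm tall stands at y = +73 mm; only the wheel is higher
- wheel: Knurled steel nut wheel, 70 mm diameter, 26 mm wide, upright on a level screw along the jig's y, 60 mm above the bench; origin at its centre, turns with it. Rolling its top along the jig's +x (blue arrows) carries wheel and jaw along -y, closing the gap 5 mm per radian (1 mm for 7 mm of rim travel); rolling back opens it. A friction of 0.05 N m holds it where it is left
- wheel_top (a point): Highest point of the wheel's rim, 95 mm above the bench unpressed; moves with the jaw, does not turn. Wheel and jaw sit on a sprung beam: pressed from above, the wheel sinks up to 8 mm or a little more, starting at 2 to 3 N and rising 0.7 to 1 N per mm. Pressed 4 to 7 mm by shut fingertips and dragged some 40 mm across the top, it rolls along, and stays turned when the finger lifts
- jaw: Sliding aluminium jaw, 82 (x) by 20 mm (y), top 50 mm above the bench, with the white frame that holds the wheel (84 x 56 mm, top 64 mm above the bench, blue arrows on it). Moves along the jig's -y as the gap closes, 10 to 26 mm to go at the start. Origin under the middle of its clamping face, axes as the jig's
- jaw_pointer (a point): Tip of the thin black pointer on the jaw, in line with its clamping face, about 50 mm above the bench, over the white scale rail on the jig's +x side
- gauge_mark (a point): Middle of the top of the red gauge mark, a 5 mm wide (along the jig's y) red clip on the white scale rail; axes as the jig's. The jaw is set when the pointer has the same jig y as this (the pointer starts on the mark's +y side)
- cassette: Green tissue cassette with a cream wax block, 40 x 28 x 16 mm, lying loose on the base plate between the jaws; origin at the centre of its underside. To be left alone
- specimen_jar: clear round jar, 44 mm across, 60 mm tall, orange cap; origin at the centre of its underside. A bystander, to be left alone
- slide_box: blue slide box 40 x 85 x 26 mm; origin at the centre of its underside. A bystander, to be left alone
- forceps: steel forceps lying flat, 12 x 120 x 7 mm; origin at the centre of its underside. A bystander, to be left alone
- beaker: open glass beaker, 68 mm across, 85 mm tall; origin at the centre of its underside. A bystander, to be left alone
- reagent_bottle: amber bottle, 62 mm across, 130 mm tall, blue cap; origin at the centre of its underside. A bystander, to be left alone
- petri_dishes: stack of three clear dishes, 90 mm across, 40 mm tall; origin at the centre of its underside. A bystander, to be left alone
- slide_rack: yellow open rack 110 x 60 mm, 66 mm tall with its glass slides; origin at the centre of its underside. A bystander, to be left alone

How it is judged:
By the outcome, as a careful person would: the job done as asked, in the order asked, and still so for the second after the job is handed in, with the robot touching nothing.
It also fails if it takes over 48 s, if anything falls off the work surface, if the arm or the gripper's body presses on something with over 40 N, if the wrist force passes 120 N, or if a joint passes its speed limit or range.

## Working session

There is one attempt and no reset: what is moved stays moved. The work goes in short steps, Python scripts to look and compute and a tool call to move; the robot and the scene stay as the last step left them, time stands still between calls to the robot, and variables do not carry over. Pictures are saved under pics/ and viewed, about 8 in all and at most 12, crops included, and the job is handed in when it is done.

Besides the shell and the picture viewer there is one more tool, called as name(argument=value, ...) on one line, values as JSON. drive_tool: Moves the arm, as the interface text tells. Its arguments: {"type":"object","properties":{"increments":{"type":"array","items":{"type":"array","items":{"type":"number"}}},"force":{"type":"number"}},"required":["increments"]}

```bash
mkdir -p pics; python3 - <<'E'
from station import manip
import cv2
for n in("top","side"):
    im=manip.snapshot(n); cv2.imwrite(f"pics/{n}0.png",im[:,:,::-1])
    c=manip.camera_model(n); print(n,c["mtx"],c["cam_to_world"])
s=manip.sense(); print(s["t"],s["tcp_pos"],s["tool_rot"],s["force"],s["finger_gap"])
E
```

```text
top [[463.34968049   0.         309.14328928]
 [  0.         463.34968049 239.7729374 ]
 [  0.           0.           1.        ]] [[ 1.23823895e-01 -9.60931617e-01  2.47544077e-01  3.46942013e-01]
 [-9.92304086e-01 -1.19785041e-01  3.13710731e-02  1.72324013e-02]
 [-4.93378555e-04 -2.49523488e-01 -9.68368621e-01  1.00606553e+00]
 [ 0.00000000e+00  0.00000000e+00  0.00000000e+00  1.00000000e+00]]
side [[552.39424619   0.         320.648506  ]
 [  0.         552.39424619 248.10983272]
 [  0.           0.           1.        ]] [[-0.96843692 -0.17261907  0.17981262  0.38197127]
 [-0.24866485  0.61930458 -0.74473326  0.81936932]
 [ 0.01719638 -0.76594027 -0.64268172  0.76830018]
 [ 0.          0.          0.          1.        ]]
0.1 [ 0.23217616 -0.57956237  0.23041275] [ 9.81930657e-01  1.89238392e-01 -2.21307584e-05 -1.00716167e-03] [-0.60924335 -0.2075854   0.00629581] 0.9966373300630407
```

View pics/top0.png

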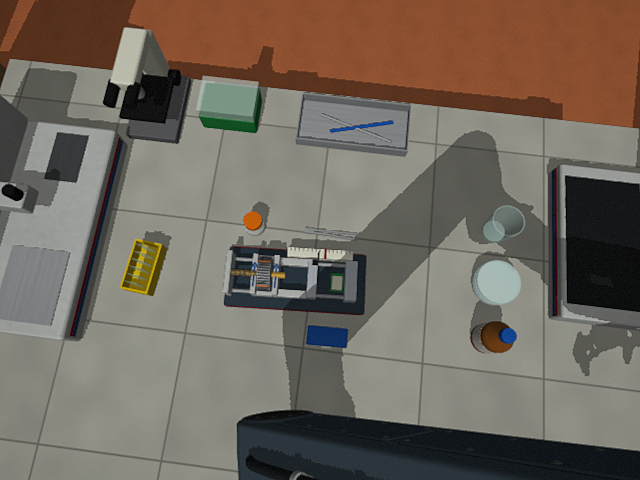

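View pics/side0.png

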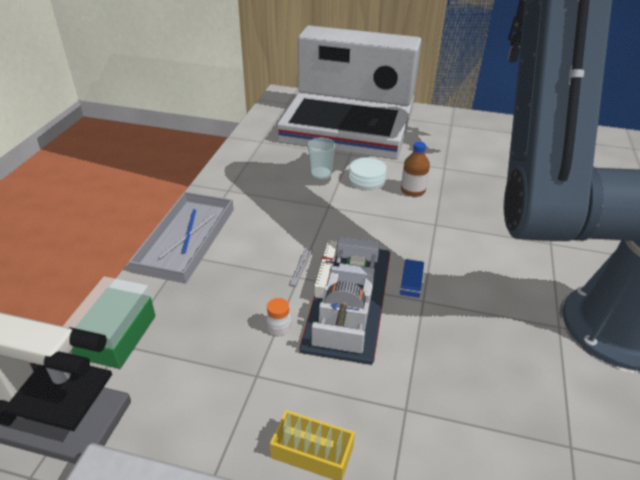

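The top view shows the jig at about (295,280), with the wheel at (264,274) and the scale rail and red mark at about (325,253). In the side view the wheel is at (346,292). Next I'll crop both and enlarge.

```bash
cat > h.py <<'E'
import numpy as np, cv2
from station import manip
def ray(n,u,v,z):
    c=manip.camera_model(n);T=c["cam_to_world"];d=T[:3,:3]@np.linalg.solve(c["mtx"],[u,v,1.]);o=T[:3,3]
    return o+d*(z-o[2])/d[2]
def px(n,p):
    c=manip.camera_model(n);T=c["cam_to_world"];q=c["mtx"]@(T[:3,:3].T@(np.asarray(p)-T[:3,3]));return q[:2]/q[2]
def crop(im,x,y,w,h,k,f): cv2.imwrite(f,cv2.resize(im[y:y+h,x:x+w,::-1],None,fx=k,fy=k,interpolation=cv2.INTER_CUBIC))
E
python3 - <<'E'
from h import *
t=cv2.imread("pics/top0.png")[:,:,::-1];s=cv2.imread("pics/side0.png")[:,:,::-1]
a=cv2.resize(t[230:325,215:375],None,fx=5,fy=5,interpolation=cv2.INTER_CUBIC)
cv2.imwrite("pics/c1.png",a[:,:,::-1])
crop(s,290,230,120,135,4,"pics/c2.png")
E
```

```text
(no output)
```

View pics/c1.png

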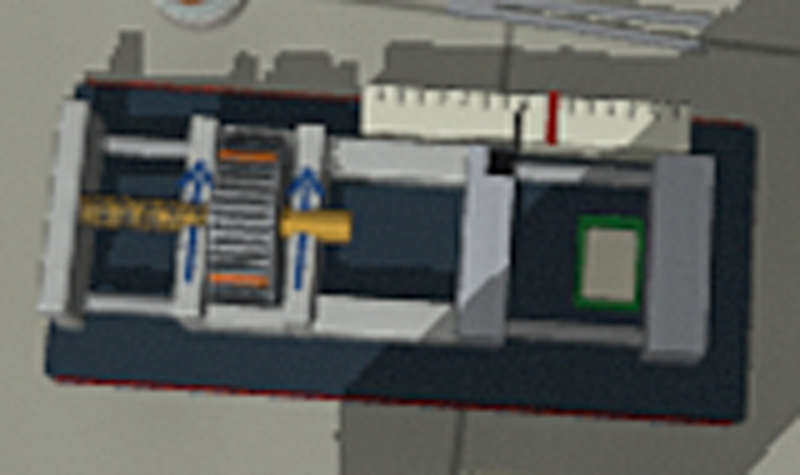

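View pics/c2.png

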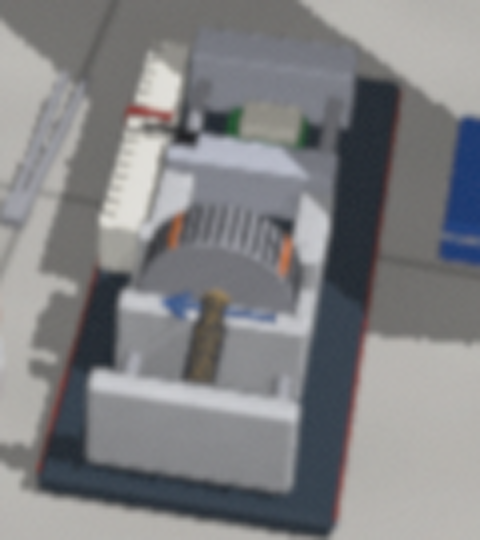

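Pointer in the top crop is at about (519,125) and the red mark at about (552,118). The blue arrows point up in the image, roughly world +x, and the wheel centre is at (245,215). I'll turn these into positions.

```bash
cat >> h.py <<'E'
def red(im,n,box):
    x,y,w,h=box;c=im[y:y+h,x:x+w].astype(float);m=np.clip(c[:,:,0]-np.maximum(c[:,:,1],c[:,:,2])-40,0,None)
    v,u=np.mgrid[y:y+h,x:x+w];return (m*u).sum()/m.sum(),(m*v).sum()/m.sum(),m.sum()
E
python3 - <<'E'
from h import *
t=cv2.imread("pics/top0.png")[:,:,::-1]
f=lambda u,v:(215+(u+.5)/5-.5,230+(v+.5)/5-.5)
for k,(u,v,z) in dict(TL=(82,85,.014),TR=(757,122,.014),BR=(747,422,.014),BL=(48,378,.014),wh=(247,215,.095),e1=(70,100,.07),e2=(45,310,.07),fj1=(655,155,.05),fj2=(645,357,.05),ptr=(519,125,.05),mark=(552,118,.05)).items():
    print(k,np.round(ray("top",*f(u,v),z),4))
r=red(t,"top",(320,246,12,14));print(r,ray("top",*r[:2],.05))
print(t[250:258,312:330].astype(int).sum(2))
s=cv2.imread("pics/side0.png")[:,:,::-1]
for u,v in((150,113),(150,128)):print(ray("side",290+u/4,230+v/4,.05))
c1=[ray("top",*f(u,v),.014)[:2] for u,v in((82,85),(757,122),(747,422),(48,378))]
for a,b in((0,1),(1,2),(2,3),(3,0)): d=c1[b]-c1[a];print(np.linalg.norm(d),np.degrees(np.arctan2(d[1],d[0])))
E
```

```text
TL [0.5638 0.2183 0.014 ]
TR [ 0.584  -0.0784  0.014 ]
BR [ 0.4535 -0.0864  0.014 ]
BL [0.4351 0.2114 0.014 ]
wh [0.5016 0.1277 0.095 ]
e1 [0.5447 0.2108 0.07  ]
e2 [0.4571 0.2063 0.07  ]
fj1 [ 0.5559 -0.0336  0.05  ]
fj2 [ 0.4708 -0.0384  0.05  ]
ptr [0.5617 0.0248 0.05  ]
mark [0.5664 0.0113 0.05  ]
(np.float64(324.9582875960483), np.float64(253.09220636663008), np.float64(911.0)) [0.56661117 0.01140969 0.05      ]
[[384 594 590 496 395 615 547 387 438 607 603 577 420 113 304 524 489 384]
 [436 583 577 508 458 610 519 242 398 584 584 565 402 110 312 549 507 385]
 [543 564 566 560 566 520 259 337 564 577 577 556 401 110 380 594 520 444]
 [565 561 564 564 590 488  59 375 606 573 575 553 405 111 390 609 567 543]
 [566 571 569 569 587 494  54 380 597 580 579 537 325 112 389 604 573 567]
 [574 574 569 576 600 496 100 412 604 573 583 539 300 111 385 607 573 566]
 [606 601 603 605 621 513  96 425 609 576 591 540 293 111 401 608 581 567]
 [377 391 399 424 464 380 114 458 637 608 601 536 226 122 405 619 588 582]]
[0.56209331 0.01362908 0.05      ]
[0.55940593 0.02452403 0.05      ]
0.29732446392257683 -86.1136369186706
0.13078196044995027 -176.5005533214201
0.2982897885007484 93.53128814779872
0.1289435891126359 3.0675109691183287
```

Jig yaw is about 3.6° with its origin near (0.505, 0.132). The wheel top is near (0.505, 0.128) and the jaw has about 14 mm to go, which is about 98 mm of rim travel. First I'll shut the gripper and move above the start of the stroke.

drive_tool(increments=[[255, 49.8, -56.2, 0, 0, 0, 0.318], [255, 49.8, -56.2, 0, 0, 0, 0.318], [255, 49.8, -56.2, 0, 0, 0, 0.318], [255, 49.8, -56.2, 0, 0, 0, 0.318], [255, 49.8, -56.2, 0, 0, 0, 0.318], [255, 49.8, -56.2, 0, 0, 0, 0.318], [255, 49.8, -56.2, 0, 0, 0, 0.318], [255, 49.8, -56.2, 0, 0, 0, 0.318], [255, 49.8, -56.2, 0, 0, 0, 0.318], [255, 49.8, -56.2, 0, 0, 0, 0.318], [255, 49.8, -56.2, 0, 0, 0, 0.318], [255, 49.8, -56.2, 0, 0, 0, 0.318], [255, 49.8, -56.2, 0, 0, 0, 0.318], [255, 49.8, -56.2, 0, 0, 0, 0.318], [255, 49.8, -56.2, 0, 0, 0, 0.318], [255, 49.8, -56.2, 0, 0, 0, 0.318], [255, 49.8, -56.2, 0, 0, 0, 0.318], [255, 49.8, -56.2, 0, 0, 0, 0.318], [255, 49.8, -56.2, 0, 0, 0, 0.318], [255, 49.8, -56.2, 0, 0, 0, 0.318]], force=30)

```text
t: 2.1
tcp_pos: [0.4855, 0.1252, 0.2313]
tool_rot: [1.0, 0.03, -0.0, 0.0]
force: [-0.2, -0.3, -0.1]
finger_gap: 0.0
```

drive_tool(increments=[[255, 0, 0, 5, 0, 0, 0], [255, 0, 0, 10, 0, 0, 0], [255, 0, 0, 12.5, 0, 0, 0], [255, 0, 0, 12.5, 0, 0, 0], [255, 0, 0, 12.5, 0, 0, 0], [255, 0, 0, 12.5, 0, 0, 0]])

```text
t: 2.7
tcp_pos: [0.4873, 0.1263, 0.1079]
tool_rot: [1.0, 0.031, 0.002, -0.0]
force: [0.6, 0.4, -0.1]
finger_gap: 0.002
```

```bash
python3 - <<'E'
from h import *
s=manip.snapshot("side");t=manip.snapshot("top");print(manip.sense()["tcp_pos"],manip.sense()["force"])
a=cv2.resize(t[230:325,225:345],None,fx=4,fy=4,interpolation=3);b=cv2.resize(s[220:340,290:400],None,fx=3.4,fy=3.1667,interpolation=3)
cv2.imwrite("pics/d1.png",np.hstack([a[:380],b[:380,:310]])[:,:,::-1])
E
```

```text
[0.48715776 0.12654604 0.10810235] [-0.40552334  0.52181719 -0.09200814]
```

View pics/d1.png

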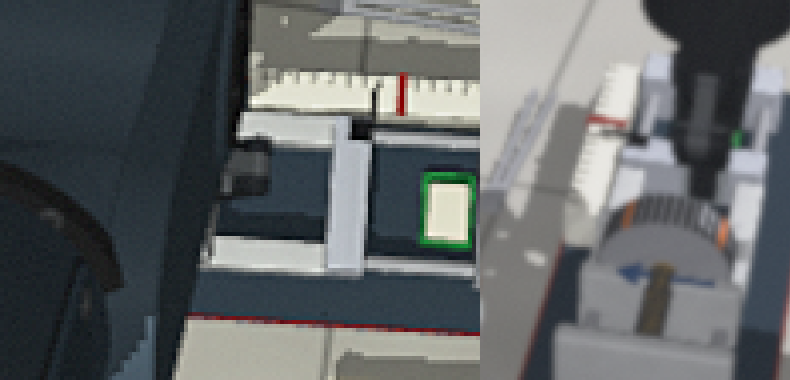

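The pointer at (375,95) and red mark at (402,95) stay visible in the top view with the arm in place. In the side view the fingertip is just above or behind the wheel, so I'll check the lateral alignment.

```bash
cat >> h.py <<'E'
def gap(name=None):
    "remaining jaw travel in mm from the top view"
    im=manip.snapshot("top")
    if name: cv2.imwrite(name,im[:,:,::-1])
    r=red(im,"top",(320,248,10,12)); y=np.array([-np.sin(.063),np.cos(.063),0]); g=[]
    m=ray("top",r[0],r[1],.05)
    for v in range(252,256):
        row=im[v,311:324].astype(float).sum(1); u=np.arange(311,324); w=np.clip(450-row,0,None); k=np.argmax(w)
        sl=slice(max(k-1,0),k+2); uu=(w[sl]*u[sl]).sum()/w[sl].sum(); p=ray("top",uu,v,.05); g.append((p-m)@y*1000)
    return np.round(g,2), np.round(r,2)
E
python3 - <<'E'
from h import *
p=manip.sense()["tcp_pos"];print(px("side",p),px("side",[.505,.128,.095]),px("side",[.505,.128,.108]))
c=lambda u,v:(290+(u-480)/3.4,220+v/3.1667)
print(ray("side",*c(665,222),.095), "wheel near-face top; expect y~.141")
print(gap())
E
```

```text
[354.66207535 281.76921239] [344.11501505 285.87833237] [344.44740383 280.48523862]
[0.5022017  0.13820499 0.095     ] wheel near-face top; expect y~.141
(array([14.24, 14.7 , 14.58, 14.45]), array([ 324.96,  253.08, 1226.  ]))
```

drive_tool(increments=[[255, 0, 0, 0.6, 0, 0, 0], [255, 0, 0, 1.0, 0, 0, 0], [255, 0, 0, 1.3, 0, 0, 0], [255, 0, 0, 1.6, 0, 0, 0], [255, 0, 0, 1.7, 0, 0, 0], [255, 0, 0, 1.7, 0, 0, 0], [255, 0, 0, 1.7, 0, 0, 0]])

```text
t: 3.55
tcp_pos: [0.4857, 0.1275, 0.0896]
tool_rot: [1.0, 0.031, 0.0, -0.001]
force: [-1.8, 4.0, 5.9]
finger_gap: -0.0
```

drive_tool(increments=[[255, 0.4, 0.05, 0, 0, 0, 0], [255, 0.8, 0.1, 0, 0, 0, 0], [255, 1.2, 0.15, 0, 0, 0, 0], [255, 1.6, 0.2, 0, 0, 0, 0], [255, 2.0, 0.27, 0, 0, 0, 0], [255, 2.4, 0.33, 0, 0, 0, 0], [255, 2.8, 0.39, 0, 0, 0, 0], [255, 3.2, 0.45, 0, 0, 0, 0], [255, 3.6, 0.5, 0, 0, 0, 0], [255, 3.6, 0.5, 0, 0, 0, 0]])

```text
t: 4.55
tcp_pos: [0.5238, 0.124, 0.0899]
tool_rot: [1.0, 0.031, 0.002, 0.0]
force: [1.0, 1.2, 5.5]
finger_gap: -0.001
```

```bash
python3 - <<'E'
from h import *
print(gap("pics/t2.png"),manip.sense()["force"],manip.sense()["tcp_pos"])
E
```

```text
(array([8.49, 8.74, 9.27, 8.56]), array([ 324.96,  253.07, 1208.  ])) [2.9452253  0.44214774 5.34928729] [0.52380284 0.12397201 0.08984915]
```

drive_tool(increments=[[255, 0, 0, -1, 0, 0, 0], [255, 0, 0, -2, 0, 0, 0], [255, -2, 0.05, -2, 0, 0, 0], [255, -3.8, 0.05, -2, 0, 0, 0], [255, -3.8, 0.05, -2, 0, 0, 0], [255, -3.8, 0.05, -2, 0, 0, 0]])

```text
t: 5.2
tcp_pos: [0.4844, 0.121, 0.1097]
tool_rot: [1.0, 0.031, 0.0, 0.0]
force: [0.4, -0.4, 0.2]
finger_gap: -0.001
```

```bash
python3 - <<'E'
from h import *
print(gap("pics/t3.png"),manip.sense()["force"],manip.sense()["tcp_pos"])
cv2.imwrite("pics/s3.png",manip.snapshot("side")[:,:,::-1])
E
```

```text
(array([8.49, 8.37, 8.27, 8.42]), array([ 324.96,  253.09, 1213.  ])) [ 0.09676745 -0.77276617  0.70693481] [0.48523933 0.12100083 0.10971386]
```

drive_tool(increments=[[255, 0, 0, 1.0, 0, 0, 0], [255, 0, 0, 1.5, 0, 0, 0], [255, 0, 0, 2.0, 0, 0, 0], [255, 0, 0, 2.0, 0, 0, 0], [255, 0.4, 0.05, 2.0, 0, 0, 0], [255, 0.8, 0.1, 2.0, 0, 0, 0], [255, 1.2, 0.15, 2.0, 0, 0, 0], [255, 1.6, 0.2, 2.0, 0, 0, 0], [255, 2.0, 0.27, 2.0, 0, 0, 0], [255, 2.4, 0.33, 2.0, 0, 0, 0], [255, 2.8, 0.39, 2.0, 0, 0, 0], [255, 3.2, 0.45, 2.0, 0, 0, 0], [255, 3.6, 0.5, 2.0, 0, 0, 0], [255, 3.6, 0.5, 2.0, 0, 0, 0]])

```text
t: 6.7
tcp_pos: [0.5224, 0.1184, 0.0898]
tool_rot: [1.0, 0.031, 0.002, -0.0]
force: [0.4, -0.1, 5.3]
finger_gap: -0.0
```

drive_tool(increments=[[255, 0, 0, -1, 0, 0, 0], [255, 0, 0, -2, 0, 0, 0], [255, -2, 0.05, -2, 0, 0, 0], [255, -3.0, 0.05, -2, 0, 0, 0], [255, -3.0, 0.05, -2, 0, 0, 0], [255, -3.0, 0.05, -2, 0, 0, 0]])

```text
t: 7.3
tcp_pos: [0.4908, 0.1159, 0.1095]
tool_rot: [1.0, 0.031, 0.0, 0.0]
force: [0.2, 0.5, -0.6]
finger_gap: 0.0
```

```bash
python3 - <<'E'
from h import *
print(gap("pics/t4.png"),manip.sense()["force"],manip.sense()["tcp_pos"])
s=manip.snapshot("side");cv2.imwrite("pics/s4.png",s[:,:,::-1])
t=cv2.imread("pics/t4.png")[:,:,::-1]
a=cv2.resize(t[244:264,300:340],None,fx=10,fy=10,interpolation=0);b=cv2.resize(s[235:275,310:350],None,fx=10,fy=10,interpolation=0)
cv2.imwrite("pics/d4.png",np.hstack([np.vstack([a,a*0]),b])[:,:,::-1])
E
```

```text
(array([ nan, 4.02, 3.9 , 3.79]), array([ 324.9 ,  253.15, 1379.  ])) [ 1.21573693  0.50607975 -0.45487093] [0.49123008 0.11592167 0.10945214]h.py:20: RuntimeWarning: invalid value encountered in scalar divide
  sl=slice(max(k-1,0),k+2); uu=(w[sl]*u[sl]).sum()/w[sl].sum(); p=ray("top",uu,v,.05); g.append((p-m)@y*1000)
```

View pics/d4.png

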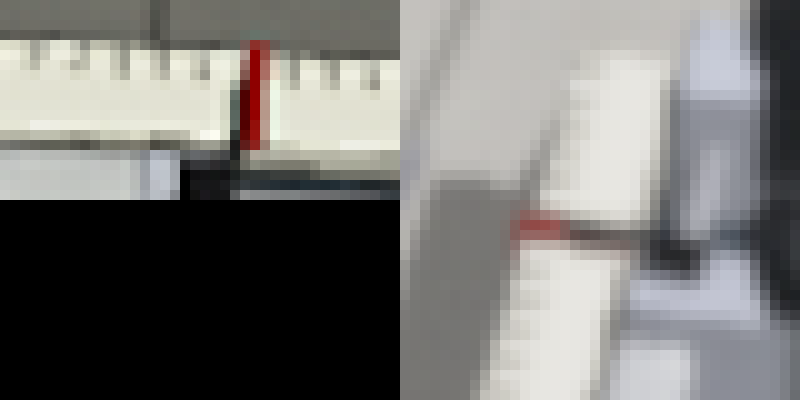

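The pointer now stands just on the +y side of the red mark in the top view, at about column 323 against 325. The side view has height parallax, so I'll trust the top view. A channel-level reading should pin down the gap.

```bash
python3 - <<'E'
from h import *
y=np.array([-np.sin(.063),np.cos(.063),0])
for f in("top0","t3","t4"):
    t=cv2.imread(f"pics/{f}.png")[:,:,::-1].astype(int);c0=314
    for ch in(0,1):
        print(f,"RG"[ch]);print(t[249:260,c0:330,ch])
for v in(250,254,258):
    # column of jig-y line through mark: column change per mm
    p=ray("top",325,v,.05);print(v,px("top",p+y*.001)-[325,v],px("top",p+np.array([np.cos(.063),np.sin(.063),0])*.01)-[325,v])
E
```

```text
top0 R
[[188 156 126 188 189 173 160 189 190 179 143 120 124 136 119  90]
 [203 171 136 211 187 133 150 207 205 199 162 113 139 186 164 131]
 [199 175 157 210 178  83 137 201 199 196 159 110 142 196 172 132]
 [194 192 195 179  88 117 193 199 196 192 159 110 150 201 177 153]
 [195 193 203 168  19 129 208 197 196 191 159 111 151 204 194 187]
 [195 196 201 170  17 131 205 198 197 188 148 112 151 202 196 195]
 [196 198 205 169  34 141 206 196 196 188 145 111 149 203 196 195]
 [207 207 213 176  33 146 208 197 200 189 144 111 152 204 198 194]
 [137 145 159 131  40 156 217 207 205 186 125 117 154 207 201 199]
 [ 82  80  86  66  31 117 166 149 135 136 125 107 130 171 170 180]
 [ 60  56  64  66  42 113 152 140 137 141 145 139 143 149 149 150]]
top0 G
[[189 158 128 189 190 174 162 190 194 184 126   0  58 124 121  91]
 [202 171 135 211 188 133 149 208 207 197 135   0  87 176 169 132]
 [198 174 156 209 179  83 136 200 201 192 128   0  90 184 175 132]
 [194 192 194 178  88 115 194 198 199 190 127   0 120 205 179 152]
 [193 194 202 167  20 128 208 197 198 189 129   0 125 211 194 186]
 [195 195 201
[... 2829 characters left out ...]
6 224 221 226 227 221 214 231 229 172  33   0 143 243 213 181]
 [225 225 226 223 225 227 227 230 216 113   1   0 155 246 227 221]
 [226 225 225 226 225 225 226 233 215  99   1   2 152 242 228 225]
 [228 226 227 227 227 226 227 234 214 103   3   0 152 242 228 225]
 [233 235 238 235 234 232 230 237 221 106   0  15 158 243 231 226]
 [211 166 177 179 189 228 246 252 220  55   8  17 159 248 234 230]
 [114  73  84  94 117 139 157 158 127  26  29  34 127 209 204 212]
 [134 173 167 143  96 104 100  86  72  33 112 167 165 178 174 176]]
250 [-0.47135402 -0.02803376] [ 0.24755464 -4.57642877]
254 [-0.47239656 -0.02815997] [ 0.2481008  -4.59666889]
258 [-0.4734391  -0.02828647] [ 0.24864696 -4.61695356]
```

Averaged by channel, the gap went 14.2, 8.4, then about 3.1 mm, at 5.3 to 5.8 mm per 36 mm stroke. Next is a 15 mm partial stroke, which should leave just under 1 mm.

drive_tool(increments=[[255, 0, 0, 1.0, 0, 0, 0], [255, 0, 0, 1.5, 0, 0, 0], [255, 0, 0, 2.0, 0, 0, 0], [255, 0, 0, 2.0, 0, 0, 0], [255, 0.3, 0.05, 2.0, 0, 0, 0], [255, 0.6, 0.1, 2.0, 0, 0, 0], [255, 0.9, 0.14, 2.0, 0, 0, 0], [255, 1.2, 0.18, 2.0, 0, 0, 0], [255, 1.5, 0.22, 2.0, 0, 0, 0], [255, 1.5, 0.22, 2.0, 0, 0, 0], [255, 1.5, 0.22, 2.0, 0, 0, 0]])

```text
t: 8.5
tcp_pos: [0.5066, 0.1157, 0.0899]
tool_rot: [1.0, 0.031, 0.001, -0.001]
force: [0.1, 4.4, 9.0]
finger_gap: -0.003
```

drive_tool(increments=[[255, 0, 0, -1, 0, 0, 0], [255, 0, 0, -2, 0, 0, 0], [255, -1, 0, -2, 0, 0, 0], [255, -1, 0, -2, 0, 0, 0], [255, -1, 0, -2, 0, 0, 0]])

```text
t: 9.0
tcp_pos: [0.4946, 0.1139, 0.109]
tool_rot: [1.0, 0.031, -0.001, 0.0]
force: [0.7, 0.3, 0.0]
finger_gap: 0.002
```

```bash
python3 - <<'E'
from h import *
t=np.mean([manip.snapshot("top").astype(float) for _ in range(4)],0)
print(manip.sense()["force"],manip.sense()["tcp_pos"])
print(t[249:262,318:330,0].astype(int));print(t[249:262,318:330,1].astype(int))
s=manip.snapshot("side");cv2.imwrite("pics/s5.png",s[:,:,::-1]);t=t.astype(np.uint8)
a=cv2.resize(t[244:264,300:340],None,fx=10,fy=10,interpolation=0);b=cv2.resize(s[235:275,310:350],None,fx=10,fy=10,interpolation=0)
cv2.imwrite("pics/d5.png",np.hstack([np.vstack([a,a*0]),b])[:,:,::-1])
E
```

```text
[-0.15001909  0.34542899  0.01307959] [0.49560966 0.11395208 0.10905635]
[[220 203 187 225 225 213 171 143 150 161 141 108]
 [236 208 172 238 236 233 193 139 168 219 196 154]
 [230 196 153 231 230 231 185 106 172 230 203 160]
 [228 222 216 227 230 225 151  74 183 236 211 181]
 [225 226 226 226 229 225 143  69 189 237 226 221]
 [225 225 225 225 231 215 105  73 189 235 227 226]
 [226 226 226 226 232 213  85  75 189 236 227 225]
 [233 230 228 229 236 219  91  78 190 237 227 226]
 [189 229 245 244 249 218  43  82 194 241 232 229]
 [111 139 157 153 150 127  20  79 162 204 203 214]
 [138  93  95  81  82  70  38 111 177 178 175 179]
 [159  39  51  43  44  35  48 106 134 127 124 125]
 [164   0  12  20  22  18  30  49  55  60  59  57]]
[[220 203 189 226 228 218 150   0  73 147 144 109]
 [236 207 173 238 238 233 158   0 104 208 201 155]
 [230 195 153 231 231 226 153   0 109 216 207 160]
 [227 221 215 227 230 226 153   0 141 243 213 181]
 [224 226 225 226 230 227 156   0 150 245 227 221]
 [225 225 225 225 231 217 114   0 150 242 228 226]
 [227 226 226 226 232 216  95   0 149 243 228 225]
 [234 230 228 229 237 221 100   1 156 244 229 226]
 [188 228 245 244 250 221  48   8 158 247 234 230]
 [110 138 156 153 150 129  14  14 130 208 204 213]
 [142  95  97  82  83  72  37 105 171 179 174 177]
 [164  40  51  44  45  37  49 107 135 126 124 123]
 [168   0  14  20  21  18  33  53  58  62  62  60]]
```

View pics/d5.png

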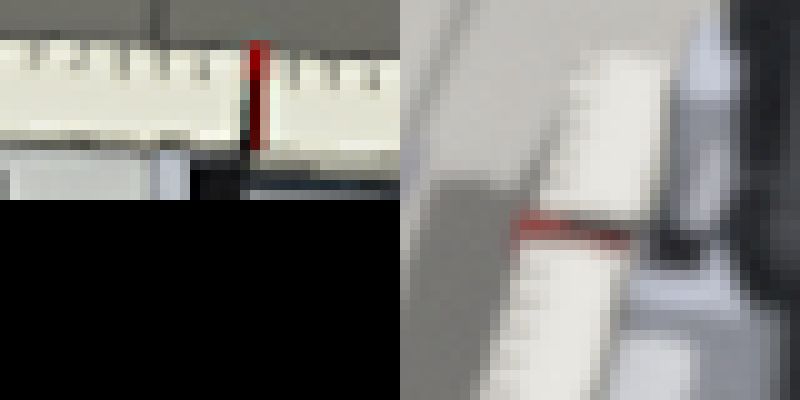

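Pointer is at about column 324.33 and the mark at about 324.85, so roughly 1.1 mm remains. Rim travel so far agrees: 92 mm / 7 = 13.1 of 14.2 mm. One last drag of about 7 mm.

drive_tool(increments=[[255, 0, 0, 1.0, 0, 0, 0], [255, 0, 0, 1.5, 0, 0, 0], [255, 0, 0, 1.9, 0, 0, 0], [255, 0, 0, 1.9, 0, 0, 0], [255, 0.2, 0.03, 1.9, 0, 0, 0], [255, 0.4, 0.06, 1.9, 0, 0, 0], [255, 0.6, 0.09, 1.9, 0, 0, 0], [255, 0.7, 0.1, 1.9, 0, 0, 0], [255, 0.7, 0.1, 1.9, 0, 0, 0], [255, 0.7, 0.1, 1.9, 0, 0, 0]])

```text
t: 10.25
tcp_pos: [0.5031, 0.1145, 0.0908]
tool_rot: [1.0, 0.031, 0.001, -0.001]
force: [-1.3, 3.4, 8.5]
finger_gap: -0.001
```

drive_tool(increments=[[255, 0, 0, -1, 0, 0, 0], [255, 0, 0, -2, 0, 0, 0], [255, 0, 0, -2.5, 0, 0, 0], [255, 0, 0, -2.5, 0, 0, 0], [255, 0, 0, -2.5, 0, 0, 0]])

```text
t: 10.75
tcp_pos: [0.5025, 0.1133, 0.1154]
tool_rot: [1.0, 0.031, -0.0, 0.0]
force: [-1.0, 0.3, -0.2]
finger_gap: -0.001
```

```bash
python3 - <<'E'
from h import *
t=np.mean([manip.snapshot("top").astype(float) for _ in range(4)],0)
print(manip.sense()["force"],manip.sense()["tcp_pos"])
r=cv2.imread("pics/t3.png")[:,:,::-1].astype(float)
k=t[200:229,330:360].mean()/r[200:229,330:360].mean();print(k)
cov=1-t[250:258,320:330,0]/r[250:258,320:330,0];print(np.round(cov[:,2:],2))
c=np.clip(cov[:,3:8],0,1);u=np.arange(323,328);print((c*u).sum(1)/c.sum(1))
w=np.clip(1-r[250:258,323:328,1]/236,0,1);print((w*u).sum(1)/w.sum(1))
s=manip.snapshot("side");t=t.astype(np.uint8)
a=cv2.resize(t[244:264,300:340],None,fx=10,fy=10,interpolation=0);b=cv2.resize(s[235:275,310:350],None,fx=10,fy=10,interpolation=0)
cv2.imwrite("pics/d6.png",np.hstack([np.vstack([a,a*0]),b])[:,:,::-1])
E
```

```text
[ 0.9641021  -0.24781227  0.00325898] [0.5023456  0.1134018  0.11496872]
1.011724640765883
[[ 0.01 -0.01 -0.03 -0.05 -0.04 -0.02 -0.   -0.01]
 [ 0.03  0.    0.01  0.33  0.09 -0.02 -0.02 -0.02]
 [-0.06  0.    0.04  0.7   0.13 -0.03 -0.01  0.  ]
 [-0.29  0.01  0.05  0.93  0.12 -0.03 -0.01 -0.01]
 [-0.25  0.02  0.06  0.96  0.12 -0.04 -0.01 -0.  ]
 [-0.21  0.01  0.09  0.75  0.03 -0.03 -0.01 -0.01]
 [-0.2   0.01  0.08  0.69  0.02 -0.02 -0.01 -0.  ]
 [-0.23 -0.02  0.12  0.51 -0.05 -0.02 -0.01 -0.01]]
[         nan 325.16670732 325.10133001 325.046764   325.00643199
 324.90882774 324.90219256 324.80549871]
[325.2045929  325.15611814 325.00954654 325.01492537 324.89207048
 324.85501066 324.85097192 324.77327935]<stdin>:7: RuntimeWarning: invalid value encountered in divide
```

View pics/d6.png

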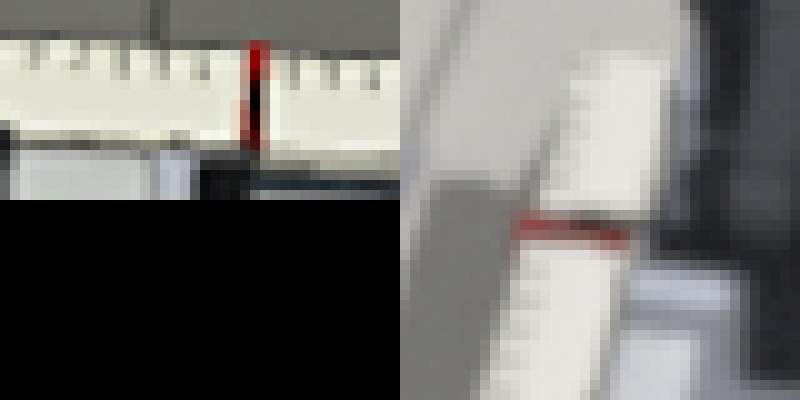

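The black pointer now sits in the middle of the red mark, with red showing on both sides and the columns within about 0.05 px (~0.1 mm). I'll raise the finger and hand in.

drive_tool(increments=[[255, 0, 0, -3, 0, 0, 0], [255, 0, 0, -6, 0, 0, 0], [255, 0, 0, -8, 0, 0, 0], [255, 0, 0, -8, 0, 0, 0], [255, 0, 0, -8, 0, 0, 0], [255, 0, 0, -8, 0, 0, 0]])

```text
t: 11.6
tcp_pos: [0.5016, 0.1134, 0.194]
tool_rot: [1.0, 0.031, -0.001, -0.0]
force: [-0.3, -0.1, 0.7]
finger_gap: -0.002
```

```bash
python3 - <<'E'
from h import *
t=manip.snapshot("top").astype(float);r=cv2.imread("pics/t3.png")[:,:,::-1].astype(float)
c=np.clip(1-t[252:257,323:328,0]/r[252:257,323:328,0],0,1);print((c*np.arange(323,328)).sum(1)/c.sum(1))
s=manip.sense();print(s["t"],s["force"],s["tcp_pos"]);manip.sign_off()
E
```

```text
[325.1176162  325.08076756 325.03452161 324.91145835 324.90139809]
11.65 [-0.09440017 -0.41229799 -0.2359837 ] [0.5015738  0.11343594 0.19391266]
the job is handed in; nothing more can be done
```

The jaw is set on the red mark. I rolled the wheel with the shut fingertips in four strokes (36, 36, 15 and 7 mm), closing the gap by about 14.2 mm. I then raised the finger about 10 cm clear of the wheel and handed in at 11.65 s.

- **Pointer position:** in the last top view the pointer's columns match the middle of the mark to about 0.1 px, roughly 0.2 mm. The picture before that showed red on both sides of it.
- **Wheel pressure:** the end-of-move readings while pressing were 5.3 to 9.0 N. The force was near zero at hand-in.
- **Disagreement:** in the side view the pointer looked slightly past the mark on the closing side. I put this down to the pointer standing higher than the mark, and went by the top view, which that height hardly affects.
- **Not checked:** I did not measure the cassette or the other items on the bench again at the end. The fingertips only touched the wheel in the moves I made.

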